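# Dig the forceps out of the instrument tray and lock them in the cassette

## Task

The forceps lie at the bottom of the instrument tray under a carton and a capped syringe. Move the carton and the syringe aside so that both lie flat on the tray's floor, still in the tray, and only then lift out the forceps and lay them in the empty middle slot of the cassette. Finally swing the cassette's hold-down frame over the instruments and press it down until its catch snaps shut; leave the other two instruments in their slots and the things behind the work where they are.

Things in the scene. Friction and masses are not known exactly. Their poses are not given: they have to be found in the camera images.
- tray: Fixed grey plastic instrument tray, open on top. Origin: centre of its underside, on the bench; own y is its long axis. Inside floor 220 mm (x) by 330 mm (y), 8 mm thick (things on it rest 8 mm above the bench); walls slope outwards, rim 55 mm above the bench, outside about 258 x 368 mm. A loose ball pen (134 x 10 mm) also lies in it along the wall at own +x; it does not matter.
- forceps: Plain steel forceps lying on edge on the tray's floor under the carton and the syringe: 127 mm long (own y), 12 mm wide (own x), 8 mm high (own z), rigid, 22 g. Origin: centre of the underside. Either end may lie either way round in the slot.
- carton_mid (a point): Centre of the carton: a closed box 118 mm long (own z), 42 mm wide (own y, level) and 36 mm high (own x, upright), about 85 g. At the start it lies across the forceps over their middle at nearly a right angle, resting on them and leaning about 7 degrees, its low end (towards the tray's own -y) on the tray's floor.
- carton: The same carton; origin at the centre of its low end face, 59 mm along own z from carton_mid.
- syringe_mid (a point): Centre of the capped syringe's length and thickness: barrel 16 mm thick, 138 mm long (own y), about 20 g; the finger flange (look only) is 30 mm wide. At the start it lies across the forceps about 75 mm (centre to centre) from the carton, its low end on the tray's floor on the side away from the carton's low end (6 degrees of lean). That side is towards the tray's own +y. It does not roll.
- syringe: The same syringe; origin in the middle of its underside, 8 mm below syringe_mid.
- cassette: Fixed steel instrument cassette, 176 mm (own x) by 172 mm (own y), perforated floor 10 mm above the bench. Origin: centre of its underside. Two black combs, 10 mm thick, cross it at own x = -36 and +36 mm, each with slots at own y = -44, 0, +44 mm: 16 mm wide at the slot floor (24 mm above the bench), widening up between round teeth (tops at 38 mm). Instruments lie along own x.
- free_slot (a point): Centre of the empty middle slot, midway between the combs, at the height of the slot floor (24 mm above the bench); axes as the cassette. The forceps' underside rests at this height.
- hold_down (a joint): Hinge of the cassette's hold-down frame, rad: 0 = closed and latched, 1.62 to 1.85 at the start (standing up at the far edge of the cassette, leaning back a little), stop at 1.9. Stiff: it stays where it is left (about 1 N at the tab moves it). In the last 0.06 rad the tongue under the thumb tab rides over a sprung roller (about 9 to 12 N down on the tab), then snaps home.
- hold_down_hinge (a point): Middle of the frame's hinge axis (own y), 76 mm along own +x from the cassette's centre, 42 mm above the bench; axes as the cassette. Closing, the tab swings towards own -x, then down. Frame: 6 mm rods at own y = -70 and +70 mm, a 7 mm front rod 152 mm from the axis, a 12 mm cross strip 76 mm from it; shut, the strip lies 2.5 mm above seated forceps (unseated ones block it).
- thumb_tab (a point): Centre of the outer face of the thumb tab: a plate 46 mm wide (own y), 20 mm long, 4 mm thick in the middle of the front rod, 157 mm from the hinge axis. Outer face = the face that looks away from the instruments: up (own +z) when shut, to the far side (cassette +x) when standing open. When shut it is 47 mm above the bench.
- spatula: Steel spatula, 150 mm long, 8 mm wide, 6 mm high, lying loose in the cassette's slot at own y = -44 mm. Origin: underside of its handle's middle.
- needle: Dissecting needle with a black handle, 138 mm long, 8 mm wide, 7 mm high, lying loose in the cassette's slot at own y = +44 mm. Origin: underside of its handle's middle.
- slide_box: Bystander: green slide box, 71 x 100 x 36 mm, on the bench behind the work. Origin: centre of its underside.
- dropper: Bystander: brown dropper bottle, 36 mm across, 102 mm high, standing on the bench behind the work. Origin: centre of its underside.
- label_roll: Bystander: roll of labels, 62 mm across, 25 mm high, on the bench behind the work. Origin: centre of its underside.

How it is judged:
By the outcome, as a careful person would: the job done as asked, in the order asked, and still so for the second after the job is handed in, with the robot touching nothing.
It also fails if it takes over 72 s, if anything falls off the work surface, if the arm or the gripper's body presses on something with over 40 N, if the wrist force passes 120 N, or if a joint passes its speed limit or range.

## Robot

A 6-joint arm with a two-finger parallel gripper is mounted at the origin on a cart in front of the work surface, level with it; the furniture and walls round the work are solid. World frame = base frame: x ahead of the robot, y to its left, z up, the work surface at z = 0. Lengths are in m, angles in rad, forces in N, time in s.
With the tool pointing down it reaches from about 0.4 to 0.825 m from the base axis. Payload 7 kg.
Tool frame: the origin (TCP) lies on the mounting face of the last link; the fingertips stand 178 mm ahead of it and the grasp point (between the pads) lies 159 mm ahead of it (bot.tip_extent is the distance from the TCP to the fingertips, in m); z points along the fingers, y is the line along which they close (so a half turn about z gives the same grasp; the last joint's range is limited). The gripper opens to 88 mm and grips with 3 to 60 N. Pads are 19 mm wide; open, the fingers measure 130 mm over their backs; the gripper's body (78 mm by 193 mm) begins 47 mm behind the grasp point.
Start: joints at [1.608, 0.359, 0.012, 0, -1.224, -0.288], TCP at [0.168, 0.654, 0.405] pointing down, gripper open.
Joint ranges: [-3.07, 3.07], [-1.43, 2.12], [-1.02, 1.25], [-3.03, 1.67], [-3.05, -0], [-3.03, 3.03]. Speed limits (rad/s): [2.39, 2.39, 3.01, 3.14, 3.14, 3.14].

## Interface

Orientations are given as [roll, pitch, yaw] about the fixed x, y, z axes, in that order (R = Rz(yaw) Ry(pitch) Rx(roll)).
In Python, from workcell import bot, read_camera, camera_params, close_job gives the robot as it stands.
- The arm moves only by the tool apply_moves, never from a script. Its argument "plan" is a list of rows, each a list of 2 entries, a list of its own where there are three numbers: the shift along the tool's x, y, z in mm, then the turn about the tool's z in rad. A call has 1 to 10 rows; each row shifts and turns the commanded pose from where the row before left it, along the tool's axes as they then stand; what a row does not reach is not made up. A row lasts 1/8 s, in which the tool goes at most 62.5 mm and 10.7 degrees, less where a joint would pass 70% of its speed; a pose out of reach is approached as far as the arm can. A call with a gripper value outside its range is refused whole. "fingers" is the opening, from 0 (shut) to 1 (fully open), set as the call begins (left out, the last holds). The fingers move at their own pace and stop on an object; "force" is the grip in N (left out, the last holds). Time passes only in rows, so rows that do not move let the fingers close. It gives the time, the measured TCP pose, the force, the opening and the grip force at its end, in the units of the state.
- bot.get_state(): the state, without advancing time (a new reading comes with each control period).
- read_camera(name): name is "side" or "top"; returns (picture, depth): 420x560x3 uint8, red, green, blue; 420x560 float32, m along the optical axis (not along the pixel's ray), 0 where there is no reading.
- camera_params(name): a dict with "fx", "fy", "cx", "cy" (pixels), "k1" (the pictures are not rectified: a ray, as slopes to the right and down, at radius r is drawn at 1 + k1 r^2 times it, then the intrinsics apply), "T" (4x4, takes a point from camera to world coordinates). Camera axes: x right, y up, looking along -z (the intrinsics and any distortion apply to the point x, -y, -z); pixel columns grow to the right and rows downward; lengths in m; the calibration is good to about 2 mm. A picture is of the moment at which its call begins. camera_params takes no time and is no camera call.
- close_job(): hands the job in; it is judged then, once.
The state is a dict: "time_s": time; "joint_positions": joint angles; "joint_velocities": joint speeds; "joint_torque": joint torques, N m; "ee_pos": TCP position; "tool_rot": TCP orientation; "wrist_force": force on the tool from outside, world axes, zero at the start; "wrist_torque": the same for the moment, N m; "opening": finger opening in m; "grasp_force": force on a finger pad.
Only numpy, scipy, OpenCV 4.12 (cv2) and the standard library are available. Lean on these libraries where they do the work, as an engineer would, in place of code of your own. Each camera call takes 0.05 s, during which the arm holds its last target. There are 200 camera calls.

## Working session

There is one attempt and no reset: what is moved stays moved. The work goes in short steps, Python scripts to look and compute and a tool call to move; the robot and the scene stay as the last step left them, time stands still between calls to the robot, and variables do not carry over. Pictures are saved under pics/ and viewed, at most 11 in all, crops included, and the job is handed in when it is done.

Besides the shell and the picture viewer there is one more tool, called after "Call:" as a command line: name --argument value ..., lists and objects as JSON in quotes. apply_moves: Moves the arm, as the interface text tells. Its arguments: {"type":"object","properties":{"plan":{"type":"array","items":{"type":"array"}},"fingers":{"type":"number"},"force":{"type":"number"}},"required":["plan"]}

```bash
mkdir -p pics; ls
cat > h.py <<'E'
import numpy as np,cv2
from workcell import bot,read_camera,camera_params
def snap(n,f):
    p,d=read_camera(n); cv2.imwrite(f'pics/{f}.png',cv2.cvtColor(p,cv2.COLOR_RGB2BGR)); np.save(f'pics/{f}.npy',d); return p,d
def ray(n,u,v):
    c=camera_params(n); x=(u-c['cx'])/c['fx']; y=(v-c['cy'])/c['fy']
    a,b=x,y
    for _ in range(20):
        s=1+c['k1']*(a*a+b*b); a,b=x/s,y/s
    T=np.array(c['T']); return T[:3,3],T[:3,:3]@np.array([a,-b,-1.])
def atz(n,u,v,z):
    o,r=ray(n,u,v); return o+r*(z-o[2])/r[2]
def atd(n,u,v,d):
    o,r=ray(n,u,v); return o+r*d
def cloud(n,d):
    c=camera_params(n); v,u=np.mgrid[:d.shape[0],:d.shape[1]]
    x=(u-c['cx'])/c['fx']; y=(v-c['cy'])/c['fy']; a,b=x,y
    for _ in range(20):
        s=1+c['k1']*(a*a+b*b); a,b=x/s,y/s
    T=np.array(c['T']); P=np.stack([a*d,-b*d,-d],-1)@T[:3,:3].T+T[:3,3]; P[d==0]=np.nan; return P
E
python3 - <<'E'
from h import *
for n in('top','side'):
    snap(n,n+'0'); c=camera_params(n); print(n,c['fx'],c['k1'],np.round(c['T'],3).tolist())
s=bot.get_state(); print(s['ee_pos'],s['tool_rot'],s['opening'],s['time_s'])
E
```

```text
pics
top 527.2450079445825 -0.158306757149466 [[-0.028, 0.998, -0.061, 0.48], [-1.0, -0.028, 0.001, 0.003], [-0.001, 0.061, 0.998, 1.103], [0.0, 0.0, 0.0, 1.0]]
side 393.5036929688694 -0.02041053792834002 [[0.934, 0.209, -0.289, 0.303], [-0.356, 0.515, -0.78, -0.712], [-0.014, 0.831, 0.555, 0.543], [0.0, 0.0, 0.0, 1.0]]
[0.16748658 0.65371952 0.40379198] [ 3.14007780e+00 -1.46621796e-04 -2.50947417e-01] 0.08770473806638841 0.1
```

View pics/top0.png

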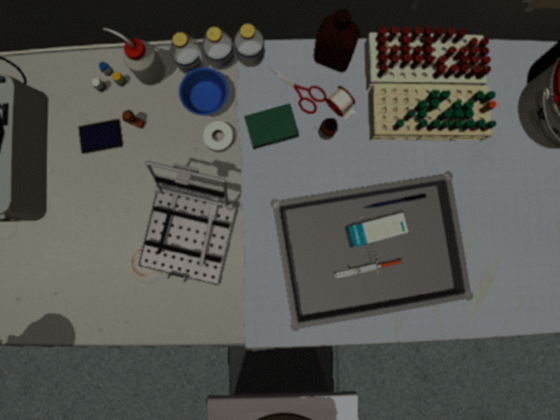

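View pics/side0.png

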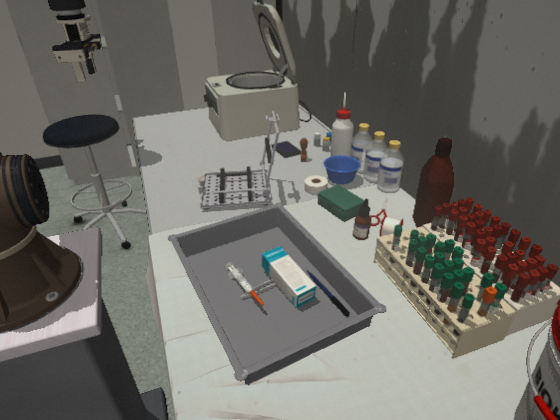

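The top view has the tray at columns 275-470, the carton near (378,230) and the syringe near (368,269). The cassette is near (190,235) and its frame stands along row 180. Next I'll enlarge both areas.

Run:
```python
from h import *
im=cv2.imread('pics/top0.png')
def crop(x0,y0,w,h,s):
    c=cv2.resize(im[y0:y0+h,x0:x0+w],None,fx=s,fy=s,interpolation=cv2.INTER_CUBIC)
    c=cv2.convertScaleAbs(c,alpha=1.5)
    for i in range(0,w,10): cv2.putText(c,str(x0+i),(i*s,8),0,.3,(0,255,255)); cv2.line(c,(i*s,8),(i*s,14),(0,255,255))
    for i in range(10,h,10): cv2.putText(c,str(y0+i),(0,i*s+3),0,.3,(0,255,255))
    return c
a=crop(325,185,110,105,4); b=crop(135,155,110,145,4)[:, :]
b=b[:580,:360]; o=np.zeros((580,800,3),np.uint8); o[:420,:440]=a; o[:,440:]=b
cv2.imwrite('pics/c0.png',o)
d=np.load('pics/top0.npy'); P=cloud('top',d)
for u,v in [(300,200),(300,300),(330,190),(450,280),(350,300),(378,230),(355,235),(400,225),(368,269),(345,273),(395,263)]: print(u,v,np.round(P[v,u],4))
```

```text
300 200 [ 0.5581 -0.0468  0.0564]
300 300 [ 0.3546 -0.0429  0.0111]
330 190 [ 0.5814 -0.113   0.003 ]
450 280 [ 0.3841 -0.3615  0.0068]
350 300 [ 0.3507 -0.1471  0.0066]
378 230 [ 0.4939 -0.2021  0.0506]
355 235 [ 0.4852 -0.1543  0.0567]
400 225 [ 0.5027 -0.249   0.0438]
368 269 [ 0.4154 -0.1822  0.0332]
345 273 [ 0.408  -0.1365  0.0204]
395 263 [ 0.4256 -0.2388  0.0309]
```

View pics/c0.png

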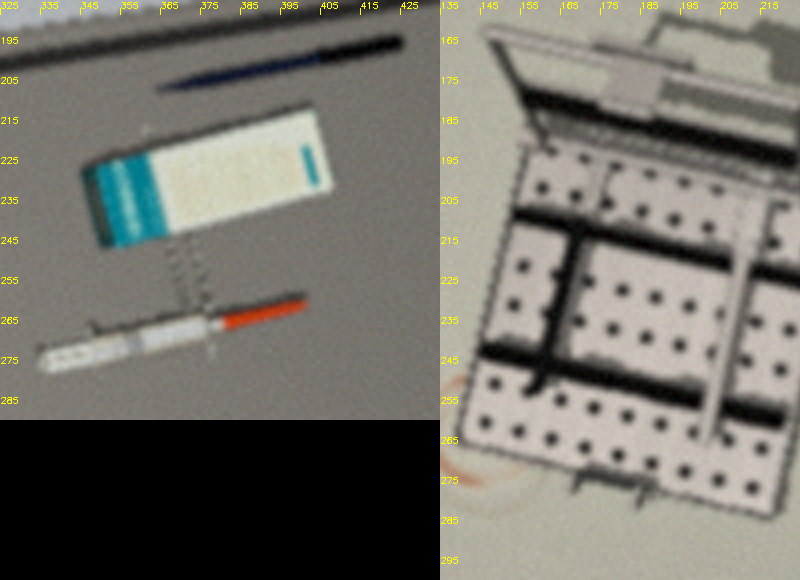

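```bash
cat >> h.py <<'E'
def rect(P,mask):
    m=mask.astype(np.uint8); n,l,st,_=cv2.connectedComponentsWithStats(m)
    k=1+np.argmax(st[1:,4]); q=P[l==k]; r=cv2.minAreaRect((q[:,:2]*1000).astype(np.float32))
    return np.round(r[0],1),np.round(r[1],1),round(r[2],1),q
E
python3 - <<'E'
from h import *
d=np.load('pics/top0.npy'); P=cloud('top',d); x,y,z=P[...,0],P[...,1],P[...,2]
reg=(x>.36)&(x<.58)&(y<-.06)&(y>-.34)
r=rect(P,reg&(x>.45)&(z>.032)); q=r[3]; print('carton',r[:3],len(q)); 
A=np.c_[q[:,:2]-q[:,:2].mean(0),np.ones(len(q))]; print(np.linalg.lstsq(A,q[:,2],rcond=None)[0])
f=lambda u,v,zz:np.round(atz('top',u,v,zz)*1000,1)
for t,pts,zz in [('rim',[(275,204),(448,176),(470,296),(296,325)],.055),('carton top corners L T,R T, R B, L B',[(348,226),(402,212),(408,232),(352,247)],.05),('syr',[(335,276),(401,260.5)],.025),('forc',[(361.5,216.5),(378,272)],.014),('slots',[(168,211),(189,215.75),(210,220.5),(161.75,245),(182.9,250.5),(204,256)],.033),('tab',[(187,177)],.195)]:
    print(t,*[f(u,v,zz) for u,v in pts])
ff=reg&(z<.02); B=np.c_[x[ff],y[ff],np.ones(ff.sum())]; print('floor',np.linalg.lstsq(B,z[ff],rcond=None)[0],np.median(z[ff]))
E
```

```text
carton (array([ 496. , -201.8]), array([ 42.7, 121. ]), 13.0) 1257
[-0.02508493  0.0762858   0.05134404]
rim [551.6   3.2  55. ] [ 599.  -350.5   55. ] [ 354.  -386.6   55. ] [310.3 -31.7  55. ]
carton top corners L T,R T, R B, L B [ 503.7 -141.8   50. ] [ 528.7 -252.7   50. ] [ 487.9 -263.4   50. ] [ 461.5 -148.4   50. ]
syr [ 402.9 -115.2   25. ] [ 430.  -252.8   25. ]
forc [ 523.4 -175.7   14. ] [ 407.3 -206.2   14. ]
slots [544.9 222.5  33. ] [534.  179.3  33. ] [523.1 136.4  33. ] [475.7 236.7  33. ] [463.5 193.3  33. ] [451.3 150.3  33. ]
tab [593.4 155.  195. ]
floor [ 0.0032455  -0.00072966  0.00779305] 0.009299886775882449
```

```bash
cat >> h.py <<'E'
def plan(*wps,step=58,turn=.17,start=None):
    """wps: (x,y,z mm, yaw) world TCP; prints rows in tool axes (tool pointing down)"""
    s=bot.get_state(); p=s['ee_pos']*1000; a=s['tool_rot'][2]; 
    if start is not None: p,a=np.array(start[:3],float),start[3]
    rows=[]
    for w in wps:
        t=np.array(w[:3],float); da=w[3]-a
        n=max(1,int(np.ceil(np.linalg.norm(t-p)/step)),int(np.ceil(abs(da)/turn)))
        for i in range(n):
            g=(t-p)/(n-i); ga=(w[3]-a)/(n-i); c,q=np.cos(a),np.sin(a)
            r=np.round([c*g[0]+q*g[1],q*g[0]-c*g[1],-g[2]]); k=-round(float(ga),2)
            p=p+[c*r[0]+q*r[1],q*r[0]-c*r[1],-r[2]]; a-=k; rows.append([[int(v) for v in r],round(k,2)])
    for i in range(0,len(rows),10): print(rows[i:i+10])
    print('end',np.round(p,1),round(a,3))
def st():
    s=bot.get_state(); print(round(s['time_s'],2),np.round(s['ee_pos']*1000,1),np.round(s['tool_rot'],3),'F',np.round(s['wrist_force'],1),'op',round(s['opening']*1000,1),'g',round(s['grasp_force'],1))
E
python3 -c "
from h import *
plan((430,300,404,-.5),(470,80,404,-1.),(496,-202,330,-1.347))"
```

```text
[[[43, 35, 0], 0.03], [[44, 33, 0], 0.03], [[45, 32, 0], 0.03], [[46, 31, 0], 0.03], [[46, 29, 0], 0.03], [[47, 28, 0], 0.03], [[48, 27, 0], 0.03], [[49, 25, 0], 0.04], [[35, 43, 0], 0.12], [[40, 39, 0], 0.13]]
[[[45, 33, 0], 0.12], [[49, 28, 0], 0.13], [[42, 22, 12], 0.06], [[43, 19, 12], 0.06], [[44, 16, 12], 0.06], [[45, 14, 13], 0.06], [[46, 11, 12], 0.05], [[47, 9, 13], 0.06]]
end [ 496.1 -202.4  329.8] -1.351
```

Call:
apply_moves --plan '[[[43, 35, 0], 0.03], [[44, 33, 0], 0.03], [[45, 32, 0], 0.03], [[46, 31, 0], 0.03], [[46, 29, 0], 0.03], [[47, 28, 0], 0.03], [[48, 27, 0], 0.03], [[49, 25, 0], 0.04], [[35, 43, 0], 0.12], [[40, 39, 0], 0.13]]' --fingers 1 --force 20

```text
time_s: 1.35
ee_pos: [0.4496, 0.1887, 0.4043]
tool_rot: [3.141, 0.0, -0.755]
wrist_force: [0.3, -0.1, -0.4]
opening: 0.0875
grasp_force: 0.0
```

Call:
apply_moves --plan '[[[45, 33, 0], 0.12], [[49, 28, 0], 0.13], [[42, 22, 12], 0.06], [[43, 19, 12], 0.06], [[44, 16, 12], 0.06], [[45, 14, 13], 0.06], [[46, 11, 12], 0.05], [[47, 9, 13], 0.06], [[0, 0, 0], 0], [[0, 0, 0], 0]]'

```text
time_s: 2.6
ee_pos: [0.496, -0.2023, 0.3304]
tool_rot: [3.141, 0.0, -1.351]
wrist_force: [-0.2, 1.0, 0.2]
opening: 0.0874
grasp_force: 0.0
```

```bash
python3 -c "
from h import *
st();print(bot.get_state()['joint_positions'])
plan((496,-202,230,-1.347),(496,-202,201,-1.347),step=40)"
```

```text
2.6 [ 496.  -202.3  330.4] [ 3.141  0.    -1.351] F [-0.2  1.   0.2] op 87.4 g 0.0
[-2.10640504e-02  1.93606912e-01 -3.98762020e-01 -1.48318943e-04
 -9.79242155e-01  2.40554161e-01]
[[[0, 0, 33], -0.0], [[0, 0, 34], -0.0], [[0, 0, 33], -0.0], [[0, 0, 29], -0.0]]
end [ 496.  -202.3  201.4] -1.351
```

Call:
apply_moves --plan '[[[0, 0, 33], 0], [[0, 0, 34], 0], [[0, 0, 33], 0], [[0, 0, 29], 0], [[0, 0, 0], 0]]'

```text
time_s: 3.22
ee_pos: [0.4956, -0.201, 0.2004]
tool_rot: [3.138, 0.001, -1.349]
wrist_force: [0.1, 0.2, -0.3]
opening: 0.0876
grasp_force: 0.0
```

Call:
apply_moves --plan '[[[0, 0, 0], 0], [[0, 0, 0], 0], [[0, 0, 0], 0], [[0, 0, 0], 0], [[0, 0, 0], 0], [[0, 0, 0], 0]]' --fingers 0 --force 20

```text
time_s: 3.98
ee_pos: [0.4962, -0.2023, 0.2018]
tool_rot: [3.142, -0.0, -1.351]
wrist_force: [-0.9, -1.0, 2.0]
opening: 0.0423
grasp_force: 20.0
```

```bash
python3 -c "
from h import *
st()
plan((496,-202,270,-1.351),(491,-88,270,-1.447),step=30)"
```

```text
3.98 [ 496.2 -202.3  201.8] [ 3.142 -0.    -1.351] F [-0.9 -1.   2. ] op 42.3 g 20.0
[[[0, 0, -23], 0.0], [[0, 0, -23], 0.0], [[0, 0, -22], 0.0], [[-28, -5, 0], 0.02], [[-28, -4, 0], 0.03], [[-29, -4, 0], 0.02], [[-28, -3, 0], 0.03]]
end [491.1 -88.2 269.8] -1.451
```

Call:
apply_moves --plan '[[[0, 0, -23], 0], [[0, 0, -23], 0], [[0, 0, -22], 0], [[-28, -5, 0], 0.02], [[-28, -4, 0], 0.03], [[-29, -4, 0], 0.02], [[-28, -3, 0], 0.03], [[0, 0, 0], 0]]'

```text
time_s: 4.97
ee_pos: [0.4911, -0.0868, 0.2696]
tool_rot: [3.142, 0.0, -1.449]
wrist_force: [0.8, -0.3, -0.9]
opening: 0.0425
grasp_force: 20.0
```

Call:
apply_moves --plan '[[[0, 0, 30], 0], [[0, 0, 25], 0], [[0, 0, 11], 0], [[0, 0, 0], 0]]'

```text
time_s: 5.48
ee_pos: [0.4911, -0.0885, 0.2032]
tool_rot: [3.14, -0.0, -1.451]
wrist_force: [-0.9, 0.3, -1.7]
opening: 0.0426
grasp_force: 20.0
```

Call:
apply_moves --plan '[[[0, 0, 2], 0], [[0, 0, 2], 0], [[0, 0, 2], 0], [[0, 0, 2], 0], [[0, 0, 1], 0]]' --force 4

```text
time_s: 6.1
ee_pos: [0.4913, -0.0881, 0.1949]
tool_rot: [-3.141, -0.0, -1.45]
wrist_force: [-1.6, 0.3, 6.3]
opening: 0.0423
grasp_force: 4.0
```

Call:
apply_moves --plan '[[[0, 0, 0], 0], [[0, 0, 0], 0], [[0, 0, -10], 0], [[0, 0, -25], 0], [[0, 0, -30], 0]]' --fingers 0.68

```text
time_s: 6.72
ee_pos: [0.491, -0.0882, 0.2606]
tool_rot: [3.141, -0.0, -1.451]
wrist_force: [-0.1, 0.2, 0.3]
opening: 0.0593
grasp_force: 0.0
```

Run:
```python
from h import *
st(); plan((414,-169,260,-1.377),(414,-169,194,-1.377),step=40)
p,d=snap('side','side1'); P=cloud('side',d); x,y,z=P[...,0],P[...,1],P[...,2]
r=rect(P,(x>.43)&(x<.56)&(y<-.01)&(y>-.17)&(z>.035)&(z<.06)); q=r[3]; print(r[:3],np.percentile(q[:,2],[5,50,90]))
A=np.c_[q[:,:2]-q[:,:2].mean(0),np.ones(len(q))]; print(np.linalg.lstsq(A,q[:,2],rcond=None)[0])
```

```text
6.72 [491.  -88.2 260.6] [ 3.141 -0.    -1.451] F [-0.1  0.2  0.3] op 59.3 g 0.0
[[[24, 29, 0], -0.02], [[23, 29, 0], -0.03], [[22, 30, 1], -0.02], [[0, 0, 33], -0.0], [[0, 0, 33], -0.0]]
end [ 413.7 -169.1  193.6] -1.381
(array([492.4, -79.2]), array([ 53.2, 138.3]), 0.3) [0.03743629 0.0448703  0.04620072]
[0.02779409 0.01262413 0.04413643]
```

Call:
apply_moves --plan '[[[24, 29, 0], -0.02], [[23, 29, 0], -0.03], [[22, 30, 1], -0.02], [[0, 0, 33], 0], [[0, 0, 33], 0], [[0, 0, 0], 0]]' --fingers 0.5

```text
time_s: 7.52
ee_pos: [0.413, -0.1691, 0.1916]
tool_rot: [3.137, 0.001, -1.381]
wrist_force: [0.2, 0.1, 1.4]
opening: 0.0442
grasp_force: 0.0
```

Call:
apply_moves --plan '[[[0, 0, 0], 0], [[0, 0, 0], 0], [[0, 0, 0], 0], [[0, 0, 0], 0], [[0, 0, 0], 0]]' --fingers 0 --force 12

```text
time_s: 8.15
ee_pos: [0.4142, -0.1689, 0.1933]
tool_rot: [-3.141, -0.0, -1.38]
wrist_force: [-0.4, 2.9, 6.3]
opening: 0.0153
grasp_force: 12.0
```

```bash
python3 -c "
from h import *
st()
plan((414,-169,264,-1.38),(452,-297,264,.128),(452,-297,196,.128),step=34)"
```

```text
8.15 [ 414.2 -168.9  193.3] [-3.141 -0.    -1.38 ] F [-0.4  2.9  6.3] op 15.3 g 12.0
[[[0, 0, -24], -0.0], [[0, 0, -23], -0.0], [[0, 0, -24], -0.0], [[15, -1, 0], -0.17], [[15, 1, 0], -0.17], [[14, 4, 0], -0.17], [[14, 6, 0], -0.17], [[12, 8, 0], -0.17], [[11, 10, 0], -0.16], [[9, 12, 0], -0.17]]
[[[7, 13, 0], -0.16], [[5, 14, 0], -0.17], [[0, 0, 23], 0.0], [[0, 0, 23], 0.0], [[0, 0, 22], 0.0]]
end [ 451.7 -297.4  196.3] 0.13
```

Call:
apply_moves --plan '[[[0, 0, -24], 0], [[0, 0, -23], 0], [[0, 0, -24], 0], [[15, -1, 0], -0.17], [[15, 1, 0], -0.17], [[14, 4, 0], -0.17], [[14, 6, 0], -0.17], [[12, 8, 0], -0.17], [[11, 10, 0], -0.16], [[9, 12, 0], -0.17]]'

```text
time_s: 9.4
ee_pos: [0.4426, -0.2695, 0.2636]
tool_rot: [-3.142, 0.0, -0.195]
wrist_force: [0.4, 0.1, -0.5]
opening: 0.0158
grasp_force: 12.0
```

Call:
apply_moves --plan '[[[7, 13, 0], -0.16], [[5, 14, 0], -0.17], [[0, 0, 23], 0], [[0, 0, 23], 0], [[0, 0, 20], 0], [[0, 0, 0], 0]]'

```text
time_s: 10.15
ee_pos: [0.4506, -0.2972, 0.1963]
tool_rot: [-3.14, 0.003, 0.129]
wrist_force: [0.4, 0.6, -0.3]
opening: 0.0155
grasp_force: 12.0
```

```bash
python3 -c "
from h import *
st(); snap('side','side2')"
```

```text
10.15 [ 450.6 -297.2  196.3] [-3.14e+00  3.00e-03  1.29e-01] F [ 0.4  0.6 -0.3] op 15.5 g 12.0
```

View pics/side2.png

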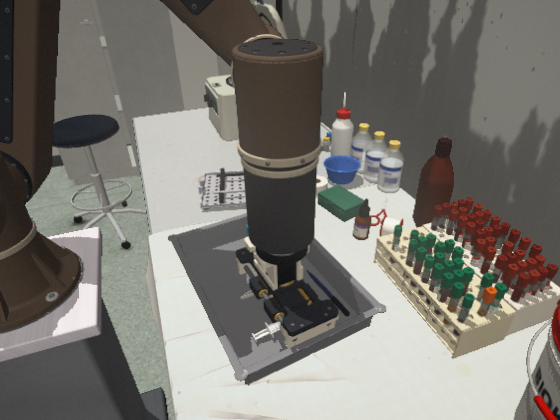

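The syringe is held in the fingers at about (265,335), over the near right end of the tray. I'll lower it.

Call:
apply_moves --plan '[[[0, 0, 2], 0], [[0, 0, 2], 0], [[0, 0, 2], 0], [[0, 0, 1], 0], [[0, 0, 0], 0]]' --force 3

```text
time_s: 10.82
ee_pos: [0.4513, -0.2975, 0.1907]
tool_rot: [3.142, -0.0, 0.129]
wrist_force: [1.0, 0.2, -0.3]
opening: 0.0156
grasp_force: 3.0
```

Call:
apply_moves --plan '[[[0, 0, 0], 0], [[0, 0, 0], 0], [[0, 0, -15], 0], [[0, 0, -40], 0], [[0, 0, -40], 0]]' --fingers 0.4

```text
time_s: 11.45
ee_pos: [0.4512, -0.2974, 0.2876]
tool_rot: [3.141, 0.0, 0.129]
wrist_force: [0.5, 0.4, -0.1]
opening: 0.035
grasp_force: 0.0
```

```bash
python3 -c "
from h import *
st(); plan((480,10,330,.128))"
```

```text
11.45 [ 451.2 -297.4  287.6] [3.141 0.    0.129] F [ 0.5  0.4 -0.1] op 35.0 g 0.0
[[[11, -50, -7], 0.0], [[11, -50, -7], 0.0], [[12, -50, -7], 0.0], [[11, -50, -7], 0.0], [[12, -51, -7], 0.0], [[11, -50, -7], 0.0]]
end [479.8   9.8 329.6] 0.129
```

```bash
python3 -c "
from h import *
plan((390,-470,400,.128))"
```

```text
[[[-21, 41, -28], 0.0], [[-21, 41, -28], 0.0], [[-20, 41, -28], 0.0], [[-21, 40, -28], 0.0]]
end [ 389.9 -469.8  399.6] 0.129
```

Call:
apply_moves --plan '[[[-21, 41, -28], 0], [[-21, 41, -28], 0], [[-20, 41, -28], 0], [[-21, 40, -28], 0], [[0, 0, 0], 0]]'

```text
time_s: 12.08
ee_pos: [0.3889, -0.4723, 0.4011]
tool_rot: [3.138, -0.003, 0.126]
wrist_force: [0.1, 0.5, -1.0]
opening: 0.0354
grasp_force: 0.0
```

Run:
```python
from h import *
st()
ps=[snap('top',f't1_{i}') for i in range(4)]
im=np.mean([p for p,_ in ps],0); D=np.median([d for _,d in ps],0); np.save('pics/T1.npy',D)
im=np.clip(im*1.6,0,255).astype(np.uint8)[...,::-1]
def crop(x0,y0,w,h,s):
    c=np.ascontiguousarray(cv2.resize(im[y0:y0+h,x0:x0+w],None,fx=s,fy=s,interpolation=cv2.INTER_CUBIC))
    for i in range(0,w,10): cv2.putText(c,str(x0+i),(i*s,8),0,.3,(0,255,255)); cv2.line(c,(i*s,8),(i*s,14),(0,255,255))
    for i in range(10,h,10): cv2.putText(c,str(y0+i),(0,i*s+3),0,.3,(0,255,255))
    return c
o=np.zeros((600,800,3),np.uint8); a=crop(285,180,110,120,4); b=crop(390,180,75,120,4)
o[:480,:440]=a; o[:480,440:740]=b
cv2.imwrite('pics/c1.png',o)
cv2.imwrite('pics/c2.png',crop(135,155,100,120,5))
```

```text
12.07 [ 388.9 -472.3  401.1] [ 3.138e+00 -3.000e-03  1.260e-01] F [ 0.1  0.5 -1. ] op 35.4 g 0.0
```

View pics/c1.png

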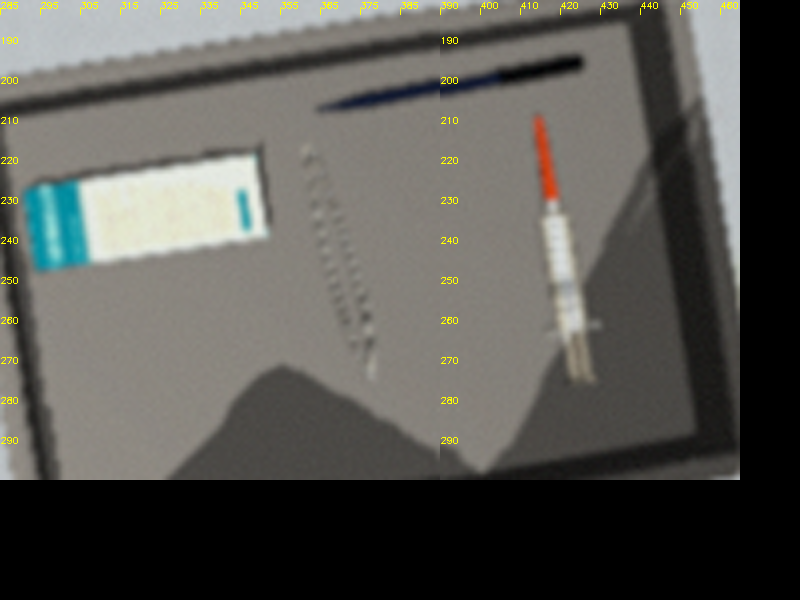

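View pics/c2.png

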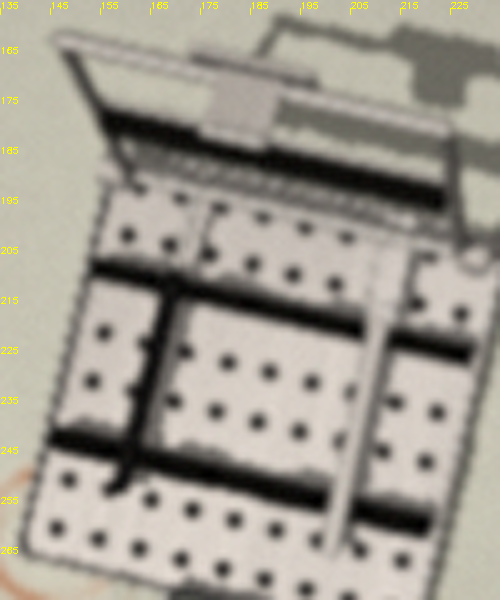

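The forceps are now clear: their ends are at (362,217) and (378,274.5). The carton and syringe both lie flat. The cassette's combs run (153,209)-(230,226) and (145,243)-(221,260).

Run:
```python
from h import *
f=lambda u,v,zz:np.round(atz('top',u,v,zz)*1000,1)
for t,pts,zz in [('forc',[(361.75,217),(369.5,245.6),(378.25,274.5)],.014),('combs far L,R near L,R',[(153.4,208.6),(230,226),(145,242.6),(221.4,260)],.036),('slots mid',[(189.8,217.1),(182.3,251.2)],.033),('need far near',[(169,212.6),(161,246.4)],.03),('spat',[(210.6,221.6),(203.6,256)],.03),('front corners L R',[(140.5,265),(218.75,283.75)],.012),('tab',[(183,175)],.19)]:
    q=[f(u,v,zz) for u,v in pts]; d=q[-1]-q[0]; print(t,*q,'len',np.linalg.norm(d).round(1),'ang',np.arctan2(d[1],d[0]).round(3))
D=np.load('pics/T1.npy'); P=cloud('top',D); x,y,z=P[...,0],P[...,1],P[...,2]
r=rect(P,(x>.35)&(x<.56)&(y<-.25)&(y>-.34)&(z>.014)); print('syr',r[:3],np.percentile(r[3][:,2],[10,50,90]))
r=rect(P,(x>.44)&(x<.56)&(y<-.02)&(y>-.17)&(z>.025)); q=r[3]; print('carton',r[:3],np.percentile(q[:,2],[10,50,90]))
A=np.c_[q[:,:2]-q[:,:2].mean(0),np.ones(len(q))]; print(np.linalg.lstsq(A,q[:,2],rcond=None)[0])
m=(z>.12)&(z<.25)&(x>.5)&(x<.65)&(y>.05)&(y<.28); q=P[m]; print('frame',len(q)); i=np.argsort(-q[:,2])[:12]; print(np.round(q[i]*1000))
for u in range(176,192,3): print(u,[tuple(np.round(P[v,u]*1000).tolist()) for v in (172,175,178)])
```

```text
forc [ 522.3 -176.1   14. ] [ 462.6 -190.2   14. ] [ 402.1 -206.6   14. ] len 124.0 ang -2.893
combs far L,R near L,R [550.5 252.1  36. ] [510.8  95.6  36. ] [481.4 270.7  36. ] [442.4 114.7  36. ] len 174.8 ang -2.237
slots mid [531.2 177.7  33. ] [462.1 194.5  33. ] len 71.1 ang 2.903
need far near [541.7 221.1  30. ] [472.9 239.   30. ] len 71.1 ang 2.887
spat [521.  135.6  30. ] [451.2 151.5  30. ] len 71.6 ang 2.918
front corners L R [434.9 287.3  12. ] [392.7 124.   12. ] len 168.7 ang -1.824
tab [597.8 162.9 190. ] len 0.0 ang 0.0
syr (array([ 517.8, -255.3]), array([16.1, 89.3]), 78.1) [0.58679032 0.63132449 0.64756331]
carton (array([492.6, -87.2]), array([ 42.1, 118.8]), 6.7) [0.04394214 0.04523063 0.04651508]
[ 0.00184577 -0.00040816  0.04519529]
frame 1077
[[605. 139. 206.]
 [604. 139. 206.]
 [608. 155. 206.]
 [613. 170. 206.]
 [614. 177. 206.]
 [608. 156. 206.]
 [612. 170. 206.]
 [606. 150. 206.]
 [615. 172. 206.]
 [614. 176. 206.]
 [607. 144. 206.]
 [612. 163. 206.]]
176 [(629.0, 211.0, 0.0), (623.0, 211.0, 0.0), (591.0, 173.0, 202.0)]
179 [(602.0, 168.0, 199.0), (597.0, 168.0, 199.0), (591.0, 168.0, 201.0)]
182 [(602.0, 163.0, 197.0), (597.0, 163.0, 199.0), (591.0, 163.0, 202.0)]
185 [(602.0, 158.0, 197.0), (597.0, 158.0, 199.0), (591.0, 158.0, 200.0)]
188 [(602.0, 153.0, 198.0), (596.0, 153.0, 198.0), (591.0, 152.0, 201.0)]
191 [(602.0, 148.0, 196.0), (597.0, 148.0, 193.0), (615.0, 179.0, 2.0)]
```

```bash
python3 -c "
from h import *
print(bot.tip_extent)
plan((462.4,-191,240,.249),(462.4,-191,187.5,.249),step=56)"
```

```text
0.1781
[[[18, -44, 26], -0.02], [[19, -44, 26], -0.02], [[20, -44, 26], -0.02], [[20, -43, 26], -0.02], [[22, -43, 27], -0.02], [[22, -42, 26], -0.02], [[0, 0, 53], 0.0]]
end [ 462.5 -191.3  187.4] 0.25
```

Call:
apply_moves --plan '[[[18, -44, 26], -0.02], [[19, -44, 26], -0.02], [[20, -44, 26], -0.02], [[20, -43, 26], -0.02], [[22, -43, 27], -0.02], [[22, -42, 26], -0.02], [[0, 0, 0], 0], [[0, 0, 0], 0]]' --fingers 0.4

```text
time_s: 13.28
ee_pos: [0.4629, -0.1914, 0.2407]
tool_rot: [-3.142, 0.001, 0.252]
wrist_force: [0.0, 0.0, 1.4]
opening: 0.0355
grasp_force: 0.0
```

```bash
python3 -c "
from h import *
st()
plan((462.4,-191,205,.249),(462.4,-191,187.5,.249),step=56)"
```

```text
13.28 [ 462.9 -191.4  240.7] [-3.142e+00  1.000e-03  2.520e-01] F [0.  0.  1.4] op 35.5 g 0.0
[[[0, -1, 36], 0.0], [[0, 0, 17], 0.0]]
end [ 462.6 -190.4  187.7] 0.252
```

Call:
apply_moves --plan '[[[0, 0, 20], 0], [[0, 0, 16], 0], [[0, 0, 10], 0], [[0, 0, 6], 0], [[0, 0, 0], 0]]'

```text
time_s: 13.9
ee_pos: [0.4627, -0.1925, 0.1886]
tool_rot: [-3.142, 0.0, 0.249]
wrist_force: [0.5, 0.7, 0.3]
opening: 0.035
grasp_force: 0.0
```

Call:
apply_moves --plan '[[[0, 0, 1], 0], [[0, 0, 0], 0], [[0, 0, 0], 0], [[0, 0, 0], 0], [[0, 0, 0], 0]]' --fingers 0 --force 20

```text
time_s: 14.52
ee_pos: [0.4629, -0.1922, 0.1879]
tool_rot: [3.141, -0.0, 0.249]
wrist_force: [-0.6, 1.4, 4.2]
opening: 0.0117
grasp_force: 20.0
```

Call:
apply_moves --plan '[[[0, 0, -5], 0], [[0, 0, -15], 0], [[0, 0, -30], 0], [[0, 0, -30], 0], [[0, 0, 0], 0]]'

```text
time_s: 15.15
ee_pos: [0.4635, -0.1923, 0.2701]
tool_rot: [3.14, -0.004, 0.25]
wrist_force: [1.0, 1.2, -0.9]
opening: 0.0118
grasp_force: 20.0
```

Run:
```python
from h import *
st(); snap('side','side3')
im=cv2.imread('pics/side3.png'); cv2.imwrite('pics/side3c.png',cv2.resize(im[170:390,150:400],None,fx=2.7,fy=2.7,interpolation=cv2.INTER_CUBIC))
```

```text
15.15 [ 463.5 -192.3  270.1] [ 3.14  -0.004  0.25 ] F [ 1.   1.2 -0.9] op 11.8 g 20.0
```

View pics/side3c.png

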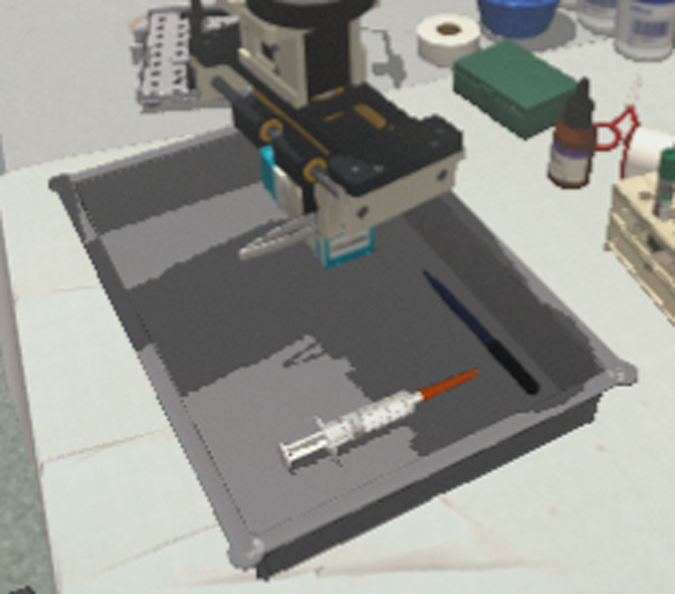

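The forceps hang level in the grip. The syringe lies flat at crop (350,430).

```bash
python3 -c "
from h import *
plan((463,-192,290,.25),(497,185.5,290,-.25),step=48)"
```

```text
[[[0, 0, -21], -0.0], [[16, -45, 0], 0.06], [[13, -46, 0], 0.06], [[10, -46, 0], 0.06], [[8, -47, 0], 0.06], [[5, -47, 0], 0.06], [[2, -47, 0], 0.07], [[-2, -47, 0], 0.06], [[-4, -47, 0], 0.07]]
end [497.3 185.1 289.7] -0.251
```

Call:
apply_moves --plan '[[[0, 0, -21], 0], [[16, -45, 0], 0.06], [[13, -46, 0], 0.06], [[10, -46, 0], 0.06], [[8, -47, 0], 0.06], [[5, -47, 0], 0.06], [[2, -47, 0], 0.07], [[-2, -47, 0], 0.06], [[-4, -47, 0], 0.07]]'

```text
time_s: 16.32
ee_pos: [0.4967, 0.1864, 0.2876]
tool_rot: [3.14, 0.001, -0.253]
wrist_force: [0.1, 0.7, 0.2]
opening: 0.0117
grasp_force: 20.0
```

Call:
apply_moves --plan '[[[0, 0, 0], 0], [[0, 0, 25], 0], [[0, 0, 20], 0], [[0, 0, 0], 0], [[0, 0, 0], 0]]'

```text
time_s: 16.95
ee_pos: [0.4973, 0.1847, 0.2439]
tool_rot: [3.141, 0.0, -0.251]
wrist_force: [-0.6, 0.4, 0.0]
opening: 0.0115
grasp_force: 20.0
```

Run:
```python
from h import *
st()
snap('side','side4')
im=cv2.imread('pics/side4.png'); cv2.imwrite('pics/side4c.png',cv2.resize(im[100:230,170:310],None,fx=4.5,fy=4.5,interpolation=cv2.INTER_CUBIC))
plan((497,185.5,225,-.25))
```

```text
16.95 [497.3 184.7 243.9] [ 3.141  0.    -0.251] F [-0.6  0.4  0. ] op 11.5 g 20.0
[[[-1, 0, 19], -0.0]]
end [496.4 185.2 225.2] -0.251
```

View pics/side4c.png

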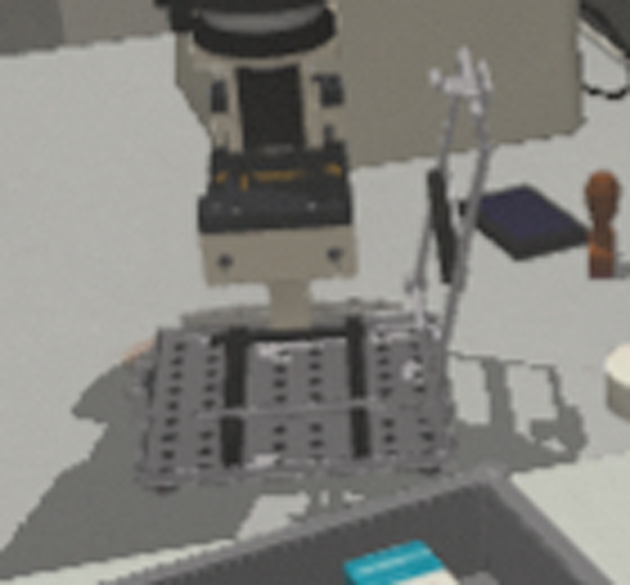

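```bash
cat >> h.py <<'E'
def proj(n,p):
    c=camera_params(n); T=np.linalg.inv(np.array(c['T'])); q=T[:3,:3]@np.array(p)/1+T[:3,3]
    a,b=q[0]/-q[2],-q[1]/-q[2]; s=1+c['k1']*(a*a+b*b); return c['cx']+c['fx']*a*s,c['cy']+c['fy']*b*s
E
python3 - <<'E'
from h import *
c=np.array([.497,.1855]); th=-.25; ex=np.array([np.cos(th),np.sin(th)]); ey=np.array([-ex[1],ex[0]])
def W(a,b,z): return np.r_[c+a*ex+b*ey,z]
for n,p in [('forc c',W(0,0,.068)),('f-',W(-.063,0,.068)),('f+',W(.063,0,.068)),('slot',W(0,0,.024)),('spat',W(0,-.044,.027)),('spat-',W(-.075,-.044,.027)),('needle',W(0,.044,.027)),('comb-far',W(.036,-.085,.03)),('comb-near',W(-.036,-.085,.03)),('tab',W(.105,0,.197))]:
    u,v=proj('side',p); print(n,round((u-170)*4.5),round((v-100)*4.5))
E
```

```text
forc c 290 312
f- 179 320
f+ 399 305
slot 296 379
spat 296 412
spat- 163 422
needle 295 339
comb-far 362 441
comb-near 231 450
tab 464 87
```

The projected slot, spatula, combs and tab land where the picture shows them, so the frame is right. Lowering the forceps into the slot.

Call:
apply_moves --plan '[[[-1, 0, 14], 0], [[0, 0, 10], 0], [[0, 0, 6], 0], [[0, 0, 4], 0], [[0, 0, 3], 0], [[0, 0, 2], 0], [[0, 0, 0], 0]]'

```text
time_s: 17.88
ee_pos: [0.4962, 0.1854, 0.2047]
tool_rot: [-3.141, -0.0, -0.251]
wrist_force: [1.6, 0.4, 0.3]
opening: 0.0115
grasp_force: 20.0
```

```bash
python3 -c "
from h import *
st()"
```

```text
17.88 [496.2 185.4 204.7] [-3.141 -0.    -0.251] F [1.6 0.4 0.3] op 11.5 g 20.0
```

Call:
apply_moves --plan '[[[0, 0, 0], 0], [[0, 0, 0], 0], [[0, 0, -10], 0], [[0, 0, -30], 0], [[0, 0, -55], 0], [[0, 0, -60], 0], [[0, 0, -60], 0]]' --fingers 0.25

```text
time_s: 18.75
ee_pos: [0.4957, 0.1849, 0.4226]
tool_rot: [-3.141, -0.001, -0.251]
wrist_force: [0.6, 0.9, -0.0]
opening: 0.0221
grasp_force: 0.0
```

Run:
```python
from h import *
st(); print(bot.get_state()['joint_positions'])
plan((631,151,422,-.25),(631,151,358,-.25),step=50)
snap('side','side5')
im=cv2.imread('pics/side5.png'); cv2.imwrite('pics/side5c.png',cv2.resize(im[100:230,170:310],None,fx=4.5,fy=4.5,interpolation=cv2.INTER_CUBIC))
```

```text
18.75 [495.7 184.9 422.6] [-3.141e+00 -1.000e-03 -2.510e-01] F [ 0.6  0.9 -0. ] op 22.1 g 0.0
[ 7.28029864e-01  1.05490603e-01 -2.80486759e-01  1.20315147e-04
 -1.18388378e+00  5.92006640e-01]
[[[46, 0, 0], -0.0], [[47, 0, 0], -0.0], [[46, -1, 1], -0.0], [[0, 0, 32], -0.0], [[0, 0, 32], -0.0]]
end [630.6 151.4 357.6] -0.251
```

View pics/side5c.png

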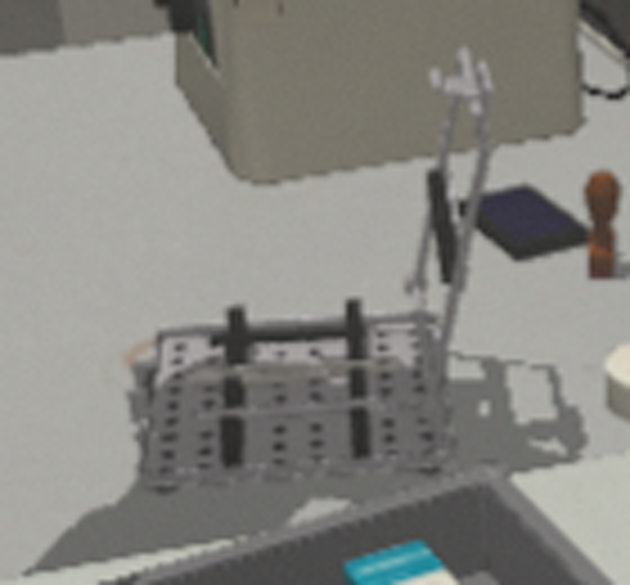

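The forceps lie in the middle slot along crop row 370, which matches the projected seat. Next the closed fingers go behind the frame.

Call:
apply_moves --plan '[[[46, 0, -10], 0], [[47, 0, 0], 0], [[46, -1, 0], 0], [[0, 0, 37], 0], [[0, 0, 37], 0], [[0, 0, 0], 0], [[0, 0, 0], 0]]' --fingers 0 --force 20

```text
time_s: 19.68
ee_pos: [0.6315, 0.152, 0.3577]
tool_rot: [-3.141, -0.002, -0.25]
wrist_force: [0.2, 0.8, 0.0]
opening: 0.0003
grasp_force: 0.0
```

Run:
```python
from h import *
st()
c=np.array([497,185.5]); th=-.25; ex=np.array([np.cos(th),np.sin(th)])
p=bot.get_state()['ee_pos']*1000; print('a',(p[:2]-c)@ex,'b',(p[:2]-c)@np.array([-ex[1],ex[0]]))
# finger centre a,z of TCP: E = left-bottom edge (half thickness 10)
for f in np.r_[1.57,np.arange(1.5,-.01,-.1)]:
    s=155+9*np.clip((1.2-f)/1.0,0,1)
    a=76-s*np.cos(f)+5*np.sin(f)+10; z=42+s*np.sin(f)+5*np.cos(f)+178
    print(round(f,2),round(a,1),round(z,1))
```

```text
19.68 [631.5 152.  357.7] [-3.141e+00 -2.000e-03 -2.500e-01] F [0.2 0.8 0. ] op 0.3 g 0.0
a 138.64378774016976 b 0.787795415984331
1.57 90.9 375.0
1.5 80.0 375.0
1.4 64.6 373.6
1.3 49.4 370.7
1.2 34.5 366.3
1.1 19.7 361.2
1.0 5.5 354.6
0.9 -8.1 346.6
0.8 -20.9 337.3
0.7 -32.8 326.6
0.6 -43.6 314.7
0.5 -53.2 301.7
0.4 -61.4 287.8
0.3 -68.3 273.0
0.2 -73.7 257.5
0.1 -76.7 241.3
-0.0 -78.0 225.0
```

Call:
apply_moves --plan '[[[-18, 0, -4], 0], [[-15, 0, -6], 0], [[-14, 0, -6], 0], [[-11, 0, -1], 0], [[-15, 0, 1], 0], [[-15, 0, 3], 0], [[-15, 0, 5], 0], [[0, 0, 0], 0]]'

```text
time_s: 20.68
ee_pos: [0.53, 0.1775, 0.363]
tool_rot: [3.141, 0.001, -0.25]
wrist_force: [0.9, 0.1, -0.5]
opening: 0.0008
grasp_force: 0.0
```

Run:
```python
from h import *
st(); snap('side','side6')
im=cv2.imread('pics/side6.png'); cv2.imwrite('pics/side6c.png',cv2.resize(im[60:230,170:340],None,fx=3.5,fy=3.5,interpolation=cv2.INTER_CUBIC))
```

```text
20.68 [530.  177.5 363. ] [ 3.141e+00  1.000e-03 -2.500e-01] F [ 0.9  0.1 -0.5] op 0.8 g 0.0
```

View pics/side6c.png

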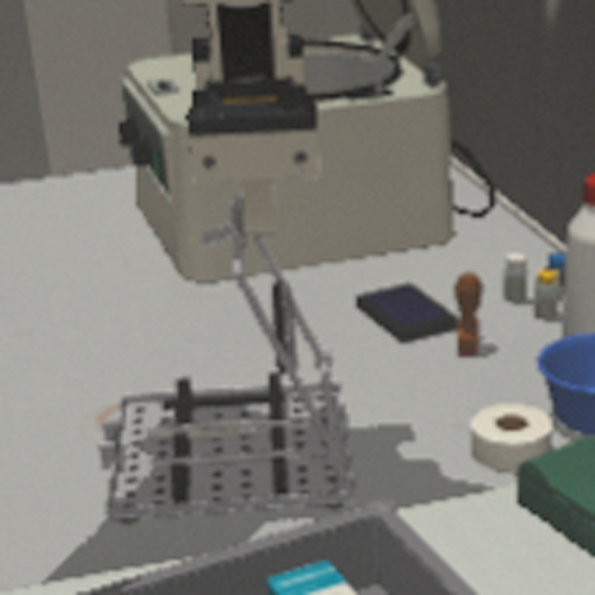

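The tab at about (235,215) is following the fingers and the frame is coming over. I'll continue along the arc.

Call:
apply_moves --plan '[[[-15, 0, 4], 0], [[-14, 0, 7], 0], [[-14, 0, 8], 0], [[-13, 0, 9], 0], [[-12, 0, 11], 0], [[-11, 0, 12], 0], [[-9, 0, 13], 0], [[-8, 0, 14], 0], [[-7, 0, 14], 0], [[0, 0, 0], 0]]'

```text
time_s: 21.98
ee_pos: [0.4307, 0.2027, 0.2704]
tool_rot: [3.139, 0.001, -0.25]
wrist_force: [0.6, 1.0, -0.2]
opening: 0.0004
grasp_force: 0.0
```

Run:
```python
from h import *
st(); p=bot.get_state()['ee_pos']*1000
c=np.array([497,185.5]); ex=np.array([np.cos(-.25),np.sin(-.25)]); print('a',(p[:2]-c)@ex,'b',(p[:2]-c)@np.array([-ex[1],ex[0]]))
```

```text
21.98 [430.7 202.7 270.4] [ 3.139e+00  1.000e-03 -2.500e-01] F [ 0.6  1.  -0.2] op 0.4 g 0.0
a -68.45405310322515 b 0.23319898274869327
```

Call:
apply_moves --plan '[[[-5, 0, 12], 0], [[-3, 0, 12], 0], [[-1, 0, 8], 0], [[0, 0, 4], 0], [[0, 0, 2], 0], [[0, 0, 0], 0]]'

```text
time_s: 22.72
ee_pos: [0.4227, 0.205, 0.2338]
tool_rot: [3.141, 0.0, -0.251]
wrist_force: [-1.4, -0.4, 2.3]
opening: 0.0007
grasp_force: 1.4
```

Call:
apply_moves --plan '[[[0, 0, 2], 0], [[0, 0, 2], 0], [[0, 0, 2], 0], [[0, 0, 1], 0], [[0, 0, 0], 0]]'

```text
time_s: 23.35
ee_pos: [0.4229, 0.2052, 0.2265]
tool_rot: [3.141, 0.0, -0.251]
wrist_force: [0.5, -0.5, 0.1]
opening: 0.0004
grasp_force: 0.0
```

Run:
```python
from h import *
st()
```

```text
23.35 [422.9 205.2 226.5] [ 3.141  0.    -0.251] F [ 0.5 -0.5  0.1] op 0.4 g 0.0
```

Call:
apply_moves --plan '[[[0, 0, 1], 0], [[0, 0, 1], 0], [[0, 0, 1], 0], [[0, 0, 0], 0]]'

```text
time_s: 23.85
ee_pos: [0.4229, 0.2053, 0.2251]
tool_rot: [-3.141, -0.001, -0.25]
wrist_force: [-6.9, -2.4, 20.4]
opening: 0.0008
grasp_force: 10.3
```

```bash
python3 -c "
from h import *
st()"
```

```text
23.85 [422.9 205.3 225.1] [-3.141e+00 -1.000e-03 -2.500e-01] F [-6.9 -2.4 20.4] op 0.8 g 10.3
```

The tab holds 20 N at 47 mm, which is its shut height, and the force had already dropped to zero at the snap. I'll retreat and check.

Call:
apply_moves --plan '[[[0, 0, -5], 0], [[0, 0, -40], 0], [[0, 0, -55], 0], [[0, 0, -55], 0], [[-15, -40, -10], 0], [[-10, -55, 0], 0], [[-10, -55, 0], 0], [[0, -55, 0], 0], [[0, -50, 0], 0], [[0, 0, 0], 0]]'

```text
time_s: 25.1
ee_pos: [0.4525, 0.4638, 0.3867]
tool_rot: [3.14, 0.0, -0.249]
wrist_force: [0.2, -0.4, -0.2]
opening: 0.0003
grasp_force: 0.0
```

Run:
```python
from h import *
st()
p,d=snap('top','t2'); q,_=snap('side','s2')
P=cloud('top',d); 
c=np.array([.497,.1855]); ex=np.array([np.cos(-.25),np.sin(-.25)]); ey=np.array([-ex[1],ex[0]])
L=(P[...,:2]-c); a=L@ex; b=L@ey; z=P[...,2]
for n,m in [('tab',(abs(a+.081)<.006)&(abs(b)<.018)),('strip',(abs(a)<.003)&(abs(b)<.06)),('rodL',(abs(a+.03)<.05)&(abs(abs(b)-.07)<.002))]: print(n,m.sum(),np.round(np.nanpercentile(z[m],[50,90])*1000,1))
x,y=P[...,0],P[...,1]; r=rect(P,(x>.35)&(x<.56)&(y<-.25)&(y>-.34)&(z>.014)&(z<.06)); print('syr',r[:3],np.percentile(r[3][:,2],[10,50,90]))
im=np.clip(p*1.5,0,255).astype(np.uint8)[...,::-1]; im2=np.clip(q*1.2,0,255).astype(np.uint8)[...,::-1]
o=np.zeros((600,800,3),np.uint8)
o[:560,:400]=cv2.resize(im[155:295,135:235],None,fx=4,fy=4,interpolation=cv2.INTER_CUBIC)
o[:600,400:]=cv2.resize(im2[130:380,160:360],(400,600),interpolation=cv2.INTER_CUBIC)
cv2.imwrite('pics/fin.png',o)
```

```text
25.1 [452.5 463.8 386.7] [ 3.14   0.    -0.249] F [ 0.2 -0.4 -0.2] op 0.3 g 0.0
tab 106 [48.4 51.1]
strip 175 [48.3 50.5]
rodL 321 [38.8 47.6]
syr (array([ 466., -290.]), array([137.5,  29.3]), 13.1) [0.01719435 0.02170263 0.0259564 ]
```

View pics/fin.png

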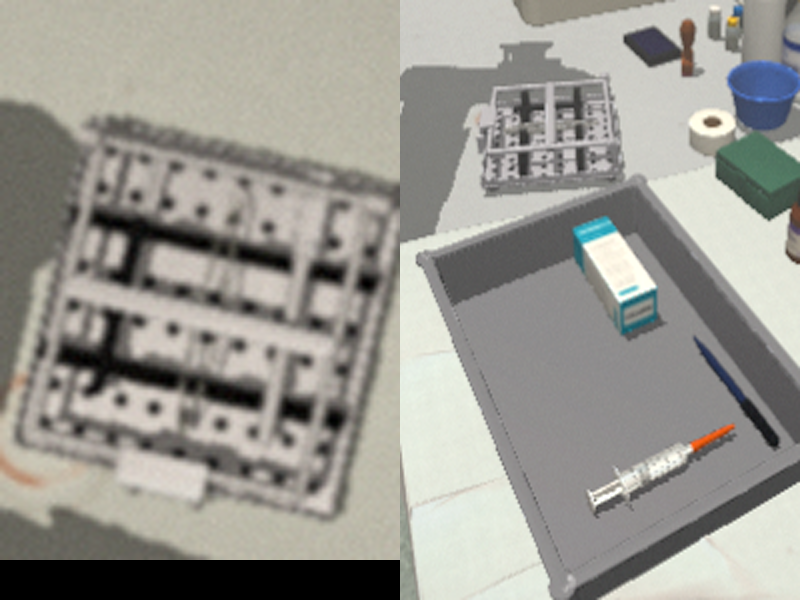

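The frame is shut, with the tab and strip at about 48 mm. The forceps sit in the middle slot between the needle and the spatula, and the carton and syringe lie flat in the tray. Handing in.

```bash
python3 -c "
from workcell import close_job
print(close_job())"
```

```text
the job is handed in; nothing more can be done
None
```

The job is done and handed in at about 25 s of robot time: the carton and syringe lie flat in the tray, the forceps are in the cassette's middle slot, and the hold-down frame is pressed shut (its tab held 20 N at the 47 mm shut height).

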